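# Square a stack of tiles and hold it home against a spring stop

### The arm

A 6-joint arm with a two-finger parallel gripper is mounted at the origin on a cart in front of the work surface, level with it; the furniture and walls round the work are solid. World frame = base frame: x ahead of the robot, y to its left, z up, the work surface at z = 0. Lengths are in m, angles in rad, forces in N, time in s.
With the tool pointing down it reaches from about 0.375 to 0.9 m from the base axis. Payload 3.1 kg.
Tool frame: the origin (TCP) lies at the very end of the fingers, on their centre line; the grasp point (between the pads) lies bot.pinch_z behind it (bot.pinch_z is the distance from the TCP to the grasp point, in m); y points along the fingers, z is the direction in which the jaws open and shut, and the axes are right-handed (so a half turn about y gives the same grasp; the last joint's range is limited). The gripper opens to 85 mm and grips with 20 to 120 N. Pads are 22 mm wide; open, the fingers measure 114 mm over their backs; the gripper's body (76 mm by 85 mm) begins 54 mm behind the grasp point. The pads swing forward as they close: fully open they stand 13 mm farther back than shut.
Start: joints at [1.012, 0.527, 1.433, -0, 1.181, -0.178], TCP at [0.232, 0.58, 0.231] pointing down, gripper open.
Joint ranges: [-3.08, 3.08], [-0.75, 2.2], [0.22, 2.44], [-1.43, 4.57], [0, 2.65], [-2.85, 2.85]. Speed limits (rad/s): [2.79, 2.79, 3.14, 3.14, 3.14, 3.14].

### API

Orientations are given as a 3x3 rotation matrix whose columns are the frame's x, y, z axes.
In Python, from workcell import bot, optics, ticket, readout gives the robot as it stands. Calls block until the motion is done:
- bot.move_pose(position, orientation): joint-space move of the TCP to a pose.
- bot.move_l(position, orientation=None, speed=0.15, force_limit=None): straight line of the TCP; orientation=None keeps the orientation; speed is the mean speed in m/s. With force_limit (N) it stops when the force on the tool has changed by that much, and returns True; else False.
- bot.move_joints(angles): joint-space move.
- bot.grip(opening, effort=None): opening from 0.0 (shut) to 1.0 (fully open); effort is the grip in N (None keeps the last); returns when the fingers have stopped.
- bot.wait(seconds).
- bot.inverse_kinematics(position, orientation): joint angles nearest the present ones, or None.
- optics.camera(name): name is "side" or "top"; returns a dict with "pixels" (420x560x3 uint8, blue, green, red), "depth" (420x560 float32, m along the optical axis (not along the pixel's ray), 0 where there is no reading), "K" (3x3 intrinsics, pixels), "extrinsics" (4x4, takes a point from world to camera coordinates). Camera axes: x right, y up, looking along -z (the intrinsics and any distortion apply to the point x, -y, -z); pixel columns grow to the right and rows downward; lengths in m; the calibration is good to about 2 mm. A picture is of the moment at which its call begins.
A pose or a line that the arm cannot do raises bot.Unreachable and nothing moves.
- ticket.job_done(): hands the job in, once; it reports no verdict.
Readings, each from a call of its own:
- readout.get_t(): time.
- readout.get_joints(): joint angles.
- readout.get_qd(): joint speeds.
- readout.get_effort(): joint torques, N m.
- readout.get_position(): TCP position.
- readout.get_ee_rot(): TCP orientation.
- readout.get_ft_force(): force on the tool from outside, world axes, zero at the start.
- readout.get_torque(): the same for the moment, N m.
- readout.get_finger_gap(): opening from 0.0 (shut) to 1.0 (fully open).
Only numpy, scipy, OpenCV 4.12 (cv2) and the standard library are available. Lean on these libraries where they do the work, as an engineer would, in place of code of your own. Each camera call takes 0.05 s, during which the arm holds its last target.

### The job

Three square tiles lie in an untidy stack on the bed of the spring-stop jig: first tap the stack square from its sides, all edges flush, before the sprung plunger is pushed in at all. Then slide the whole stack squarely along the bed against the brass plunger until the tiles meet the two steel hard stops, and finish while still holding it pressed on the stops with a steady, moderate push, the tiles still flush and stacked in the same order. Leave the wooden block, the tape roll and the mug where they are.

Things in the scene. Friction and masses are not known exactly. Their poses are not given: they have to be found in the camera images.
- jig: fixed jig: a grey base plate 290 x 130 x 12 mm whose top is the bed, with a blue housing (50 x 76 mm, top 46 mm above the bench) at its far end. Origin on the bench at the foot of the hard stops' faces, on the centre line; its x points along the bed from the robot's side toward the plunger, z up. The bed is 12 mm above the origin and runs from x = -210 mm to the stop faces at x = 0, y = -65 to 65 mm; it has no side walls. The housing spans x = 16 to 66 mm.
- stops: the two fixed steel hard stops on the jig, either side of the plunger: faces in the plane x = 0 of the jig, each 12 mm wide, centred at y = -21 and 21 mm, from the bed up to 28 mm above it. Same origin and axes as the jig.
- stop_face (a point): point in the plane of the stop faces, on the centre line, 12.5 mm above the bed
- plunger (a joint): travel in m of the brass spring plunger, whose nose (20 mm wide, 1 to 24 mm above the bed) stands between the stops: 0 at rest, nose 14 mm in front of the stop faces; grows as it is pushed toward the housing along the jig's +x; 0.014 when its nose is level with the stop faces. The spring pushes back with 3 N at rest and 6 N there.
- plunger_nose (a point): centre of the plunger's nose face; moves with it
- tile_white: a square glazed tile 54 x 54 mm, 8 mm thick, 65 g, origin at the centre of its underside, z up, x and y along its edges (its x is within 0.2 rad of the jig's x at the start); white, the bottom one, lies on the bed about 105 to 125 mm in front of the stop faces, near the centre line
- tile_blue: a square glazed tile 54 x 54 mm, 8 mm thick, 65 g, origin at the centre of its underside, z up, x and y along its edges (its x is within 0.2 rad of the jig's x at the start); blue, the middle one
- tile_red: a square glazed tile 54 x 54 mm, 8 mm thick, 65 g, origin at the centre of its underside, z up, x and y along its edges (its x is within 0.2 rad of the jig's x at the start); terracotta, the top one. The stack is 24 mm high, its top 36 mm above the bench; at the start its tiles are shifted 4 to 13 mm from one another and slightly turned
- wood_block: bystander: wooden block 45 x 75 x 30 mm, to the left; origin at the centre of its underside
- tape_1: bystander: roll of pale tape lying flat, 100 mm across, 25 mm high, to the left; origin under its centre
- mug_1: bystander: white mug 82 x 112 x 94 mm, to the left; origin under its centre

How it is judged:
By the outcome, as a careful person would: the job done as asked, in the order asked, and still so for the second after the job is handed in, while the arm keeps its last pose, push and grip.
It also fails if it takes over 70 s, if anything falls off the work surface, if the arm or the gripper's body presses on something with over 40 N, if the wrist force passes 120 N, or if a joint passes its speed limit or range.

## Working session

There is one attempt and no reset: what is moved stays moved. The work goes in short steps, each a Python script; the robot and the scene stay as the last script left them, time stands still between calls to the robot, and variables do not carry over. Pictures are saved under pics/ and viewed, and the job is handed in when it is done.

```bash
mkdir -p pics; ls
python3 - <<'E'
from workcell import bot, optics, ticket, readout
import cv2,numpy as np
for n in("side","top"):
    c=optics.camera(n); cv2.imwrite(f"pics/{n}0.png",c["pixels"]); np.savez(f"pics/{n}0.npz",**c)
    print(c["K"],c["extrinsics"],[k for k in c])
print(bot.pinch_z,readout.get_t(),readout.get_position(),readout.get_ee_rot())
E
```

```text
pics
[[537.95320928   0.         276.07255095]
 [  0.         537.95320928 211.24445034]
 [  0.           0.           1.        ]] [[ 0.97339415 -0.22827155  0.01989773 -0.50305713]
 [ 0.08964458  0.45929551  0.88374854 -0.17714667]
 [-0.21087359 -0.85845194  0.46753887 -0.75104478]
 [ 0.          0.          0.          1.        ]] ['pixels', 'depth', 'K', 'extrinsics']
[[423.00086103   0.         273.6032406 ]
 [  0.         423.00086103 209.10714368]
 [  0.           0.           1.        ]] [[-0.0084225  -0.9999551   0.00434223  0.13673762]
 [ 0.99480409 -0.00793837  0.10149776 -0.53444553]
 [-0.10145873  0.00517453  0.99482629 -0.99949656]
 [ 0.          0.          0.          1.        ]] ['pixels', 'depth', 'K', 'extrinsics']
0.0187 0.1 [0.23190643 0.57967148 0.23042591] [[ 9.28354237e-01 -1.06747539e-03  3.71695131e-01]
 [-3.71696492e-01 -1.70475093e-03  9.28352741e-01]
 [-3.57346081e-04 -9.99997977e-01 -1.97938960e-03]]
```

View pics/top0.png

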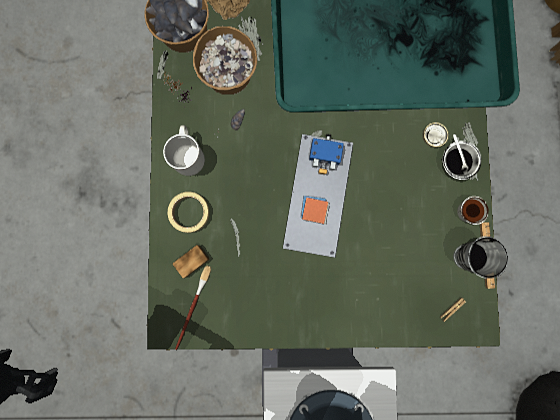

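View pics/side0.png

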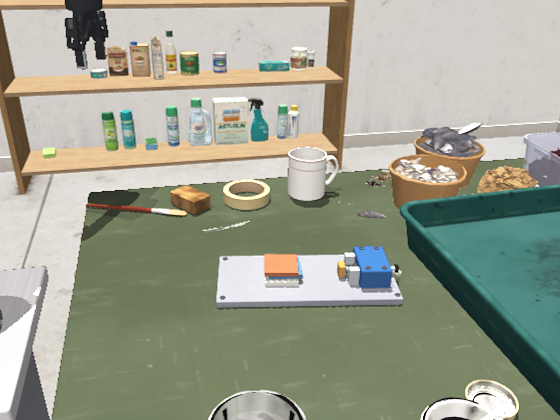

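The top view shows the jig at about (318,195), turned slightly, with the housing at (326,152) and the red tile at (315,211). The bystanders sit well to its left. Next I measure the jig and the tiles.

```bash
cat > h.py <<'E'
import numpy as np,cv2
def cloud(c):
    d=c["depth"];K=c["K"];T=c["extrinsics"]
    v,u=np.mgrid[:d.shape[0],:d.shape[1]]
    P=np.stack([(u-K[0,2])/K[0,0]*d,-(v-K[1,2])/K[1,1]*d,-d],-1)
    return (P-T[:3,3])@T[:3,:3]
def px(c,p):
    q=c["extrinsics"][:3,:3]@np.array(p)+c["extrinsics"][:3,3]
    return np.array([c["K"][0,0]*q[0]/-q[2]+c["K"][0,2],c["K"][1,2]-c["K"][1,1]*q[1]/-q[2]])
def onplane(c,uv,z):
    uv=np.atleast_2d(uv).astype(float);K=c["K"];T=c["extrinsics"];R=T[:3,:3]
    r=np.stack([(uv[:,0]-K[0,2])/K[0,0],-(uv[:,1]-K[1,2])/K[1,1],-np.ones(len(uv))],-1)@R
    o=-R.T@T[:3,3]
    return o+r*((z-o[2])/r[:,2])[:,None]
E
python3 - <<'E'
from h import *
for n in("top","side"):
    c=dict(np.load(f"pics/{n}0.npz"));P=cloud(c);im=c["pixels"].astype(int)
    hsv=cv2.cvtColor(c["pixels"],cv2.COLOR_BGR2HSV)
    # plate: low saturation, bright, in region
    m=(np.abs(P[...,2]-.012)<.004)&(hsv[...,1]<60)&(hsv[...,2]>110)&(c["depth"]>0)
    m=m.astype(np.uint8); m=cv2.morphologyEx(m,cv2.MORPH_CLOSE,np.ones((3,3)))
    k,l,s,ce=cv2.connectedComponentsWithStats(m)
    i=1+np.argmax(s[1:,4]);print(n,s[i],ce[i])
    uv=np.argwhere(l==i)[:,::-1]
    w=onplane(c,uv,.012)
    print("rect plate",cv2.minAreaRect((w[:,:2]*1000).astype(np.float32)), np.median(P[l==i],0))
    cc,(a,b),_=0,(0,0),0
    red=((hsv[...,0]<14)&(hsv[...,1]>120)&(hsv[...,2]>120)&(abs(P[...,2]-.036)<.012)&(c["depth"]>0)).astype(np.uint8)
    k,l,s,ce=cv2.connectedComponentsWithStats(red)
    for i in range(1,k):
        if s[i,4]>100:
            w=onplane(c,np.argwhere(l==i)[:,::-1],.036);print("red",s[i],cv2.minAreaRect((w[:,:2]*1000).astype(np.float32)),np.median(P[l==i],0))
    blue=((hsv[...,0]>95)&(hsv[...,0]<125)&(hsv[...,1]>130)).astype(np.uint8)
    k,l,s,ce=cv2.connectedComponentsWithStats(blue)
    for i in range(1,k):
        if s[i,4]>20:
            print("blue",s[i],ce[i],np.median(P[l==i],0))
    u0,v0,u1,v1=(275,120,365,265) if n=="top" else (210,235,410,315)
    cv2.imwrite(f"pics/{n}0z.png",cv2.resize(c["pixels"][v0:v1,u0:u1],None,fx=4,fy=4,interpolation=cv2.INTER_NEAREST))
E
```

```text
top [ 283  135   70  123 4418] [316.24966048 202.82435491]
rect plate ((572.8372192382812, 22.567611694335938), (128.8802032470703, 290.5741882324219), 79.70133209228516) [0.55605728 0.03154701 0.01202477]
red [302 198  26  26 476] ((531.0071411132812, 33.54833221435547), (52.883644104003906, 52.8664436340332), 77.56550598144531) [0.5315768  0.03309299 0.035845  ]
blue [310 139  33  26 586] [326.0887372 150.5      ] [0.67514128 0.00439826 0.04590131]
side [ 217  255  187   50 5810] [294.32065404 283.22099828]
rect plate ((571.4326782226562, 15.809326171875), (135.06060791015625, 288.7798767089844), 79.60228729248047) [ 0.55024781 -0.00276533  0.01151849]
red [265 255  33  21 661] ((529.8682250976562, 25.29084014892578), (58.39239501953125, 51.230812072753906), 78.04805755615234) [0.52928505 0.02472448 0.03534175]
blue [ 353  246   39   42 1188] [372.66077441 267.18265993] [ 0.67098815 -0.02457218  0.04467931]
```

```bash
python3 -c "
import cv2
for n in('top','side'):
    a=cv2.imread(f'pics/{n}0z.png');print(a.shape)"
```

```text
(580, 360, 3)
(320, 800, 3)
```

View pics/top0z.png

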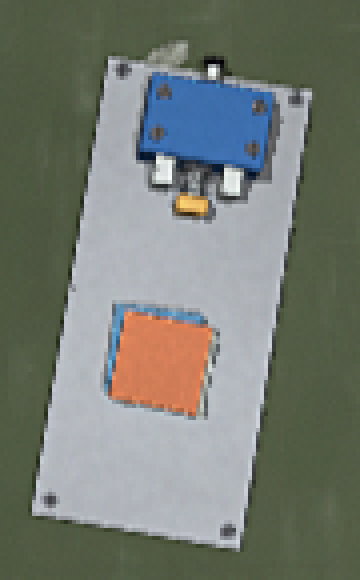

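View pics/side0z.png

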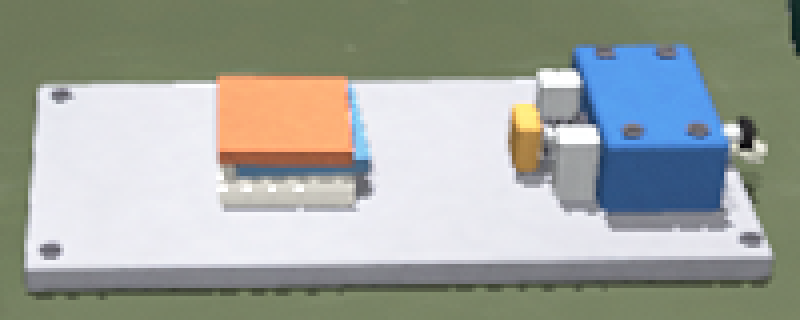

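```bash
cat >> h.py <<'E'
A=np.deg2rad(-10.3)
XJ=np.array([np.cos(A),np.sin(A),0]);YJ=np.array([-np.sin(A),np.cos(A),0]);O=np.array([.5728,.0226,0])+.065*XJ
ZD=np.array([0,0,-1.])
RY=np.stack([np.cross(ZD,YJ),ZD,YJ],1)      # jaws along jig y
RX=np.stack([np.cross(ZD,-XJ),ZD,-XJ],1)    # jaws along jig x
RX2=np.stack([np.cross(ZD,XJ),ZD,XJ],1)
def W(x,y,z): return O+x*XJ+y*YJ+np.array([0,0,z])
def J(p): d=np.array(p)-O; return np.array([d@XJ,d@YJ,p[2]])
E
python3 - <<'E'
from h import *
from workcell import bot,optics,ticket,readout
print(O)
for x in(-.165,-.108,-.03,-.07):
  for R in(RY,RX,RX2): print(x,np.round(bot.inverse_kinematics(W(x,0,.02),R),2) if bot.inverse_kinematics(W(x,0,.02),R) is not None else None)
bot.grip(.635,20)
bot.move_pose(W(-.168,0,.06),RY);print(readout.get_t(),readout.get_finger_gap())
f0=readout.get_ft_force()
s=bot.move_l(W(-.168,0,.008),speed=.03,force_limit=4)
print(s,J(readout.get_position()),readout.get_ft_force(),f0,readout.get_t())
bot.move_l(W(-.168,0,.03),speed=.1)
bot.grip(.85)
s=bot.move_l(W(-.168,0,.001),speed=.04,force_limit=4)
print(s,J(readout.get_position()),readout.get_ft_force(),readout.get_t(),readout.get_finger_gap())
bot.move_l(W(-.168,0,.06),speed=.15)
print(readout.get_t())
E
```

```text
[0.63675253 0.01097786 0.        ]
-0.165 [-0.15  0.72  1.95 -0.    0.47 -1.54]
-0.165 None
-0.165 [-0.15  0.72  1.95 -0.    0.47  0.03]
-0.108 [-0.15  0.75  1.81 -0.    0.58 -1.54]
-0.108 None
-0.108 [-0.15  0.75  1.81 -0.    0.58  0.03]
-0.03 [-0.16  0.8   1.61 -0.    0.73 -1.55]
-0.03 None
-0.03 [-0.16  0.8   1.61 -0.    0.73  0.02]
-0.07 [-0.16  0.77  1.72 -0.    0.66 -1.55]
-0.07 None
-0.07 [-0.16  0.77  1.72 -0.    0.66  0.02]
2.7167 0.6340149344030096
True [-1.68028771e-01 -1.01627716e-05  8.23188636e-03] [ 0.18857281 -0.35760277  5.353802  ] [-0.48883049  0.96779683  0.66205367] 4.4
True [-1.68253528e-01 -1.49813140e-05  3.54176688e-03] [0.48401937 0.43843825 5.01636487] 5.7333 0.8477297797439672
6.2583
```

```bash
cat > m.py <<'E'
from h import *
from workcell import bot,optics,ticket,readout
def snap(tag):
    for n in("top","side"):
        c=optics.camera(n); np.savez(f"pics/{n}{tag}.npz",**c)
        u0,v0,u1,v1=(275,120,365,265) if n=="top" else (210,225,410,315)
        cv2.imwrite(f"pics/{n}{tag}z.png",cv2.resize(c["pixels"][v0:v1,u0:u1],None,fx=4,fy=4,interpolation=cv2.INTER_CUBIC))
def squeeze(x,y,R,z=.0098,up=.07):
    bot.grip(1.0)
    bot.move_pose(W(x,y,up),R)
    s=bot.move_l(W(x,y,z),speed=.08,force_limit=8); print("stopped",s)
    if s: return
    bot.grip(0.0,20); bot.wait(.3)
    print("gap",readout.get_finger_gap(),J(readout.get_position()),readout.get_ft_force(),readout.get_t())
def release(x,y,up=.07):
    bot.grip(.85); bot.grip(1.0); bot.move_l(W(x,y,up),speed=.15)
E
python3 - <<'E'
from m import *
squeeze(-.108,.001,RY); snap(1)
E
```

```text
stopped False
gap 0.6320937253485456 [-0.10715162  0.00014191  0.01094861] [-0.67287027 -4.69977681  4.10825742] 8.5
```

View pics/side1z.png

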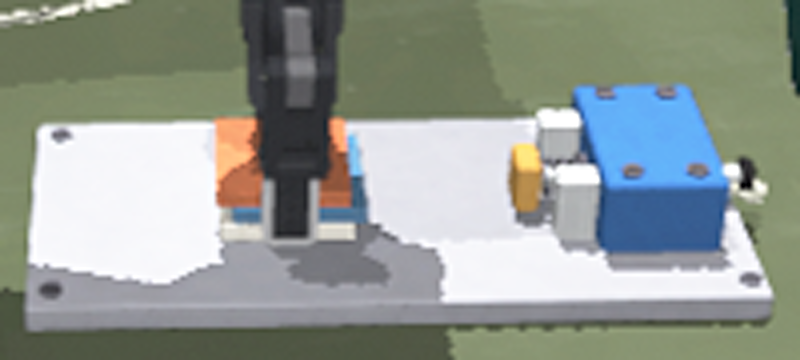

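The side view shows the fingers clamping all three tiles, with the y faces now flush. The gap is 53.7 mm against a 54 mm tile, and the plunger is untouched. Next is the x squeeze.

Run:
```python
from m import *
release(-.108,.001)
squeeze(-.107,0,RX2)
release(-.107,0)
squeeze(-.107,0,RY)
release(-.107,0)
bot.move_pose(W(-.17,0,.16),RY)
bot.grip(.2)
snap(2); print(readout.get_t())
```

```text
stopped False
gap 0.6292056562109467 [-1.06282631e-01  2.38755004e-05  1.07400204e-02] [-0.144475   -0.05548781  5.98093546] 12.975
stopped False
gap 0.628347383268406 [-1.06572082e-01  8.16953119e-05  1.04284366e-02] [-0.05824375  0.44730337  5.46609633] 17.3583
19.8
```

View pics/side2z.png

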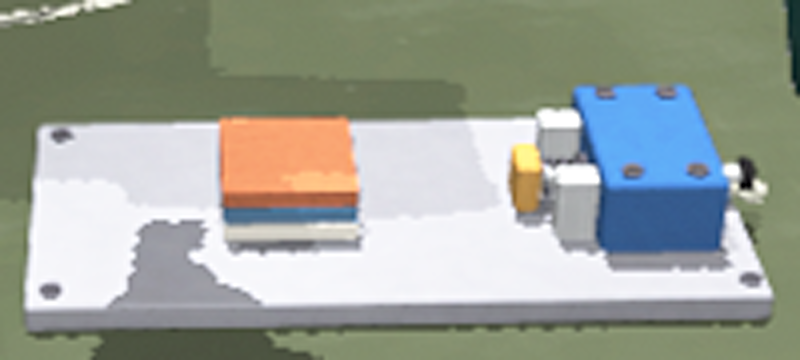

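View pics/top2z.png

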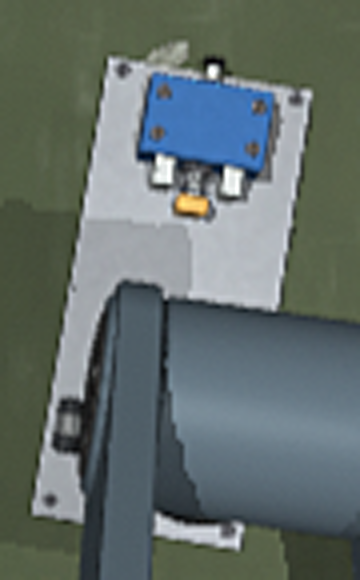

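The side view shows a clean, flush stack (red, blue, white) at crop (220–357,118–243), with the plunger at rest. The top view is blocked by the arm. I'll check the yaw and centring from the pre-move top image, then set up behind the stack.

Run:
```python
from m import *
c=dict(np.load("pics/top0.npz"));hsv=cv2.cvtColor(c["pixels"],cv2.COLOR_BGR2HSV)
m=(hsv[...,0]>12)&(hsv[...,0]<30)&(hsv[...,1]>140);m[:160]=0;m[180:]=0;m[:,:310]=0;m[:,335:]=0
w=onplane(c,np.argwhere(m)[:,::-1],.036);print("nose",[J(p) for p in [w.mean(0)]],len(w))
b=(hsv[...,0]>95)&(hsv[...,0]<125)&(hsv[...,1]>130);b[175:]=0;b[:,:300]=0;b[:,350:]=0
w=onplane(c,np.argwhere(b)[:,::-1],.046);r=cv2.minAreaRect((w[:,:2]*1000).astype(np.float32));print(r,J(np.r_[np.array(r[0])/1000,.046]))
c=dict(np.load("pics/side2.npz"));P=cloud(c);hsv=cv2.cvtColor(c["pixels"],cv2.COLOR_BGR2HSV)
red=(hsv[...,0]<14)&(hsv[...,1]>120)&(abs(P[...,2]-.036)<.003)&(P[...,0]>.45)&(P[...,0]<.65)
print("red top", J(np.mean(P[red],0)))
bot.grip(.42); bot.move_pose(W(-.158,0,.06),RY)
s=bot.move_l(W(-.158,0,.0085),speed=.04,force_limit=4)
p=readout.get_position(); print(s,J(p),readout.get_t())
bot.move_l(W(-.158,0,p[2]+.0012),speed=.05); bot.wait(.2)
print(J(readout.get_position()),readout.get_ft_force()); snap(3)
```

```text
nose [array([-0.01010692, -0.00070012,  0.036     ])] 28
((674.3243408203125, 4.234779357910156), (75.54212188720703, 53.9725341796875), 79.26114654541016) [3.81720221e-02 8.35112188e-05 4.60000000e-02]
red top [-0.10805459 -0.00198998  0.03544803]
True [-1.58246606e-01 -3.22189573e-05  1.10446438e-02] 21.725
[-1.58096358e-01  1.85695245e-05  1.21203247e-02] [ 0.30558875 -0.50120429 -0.17461939]
```

View pics/side3z.png

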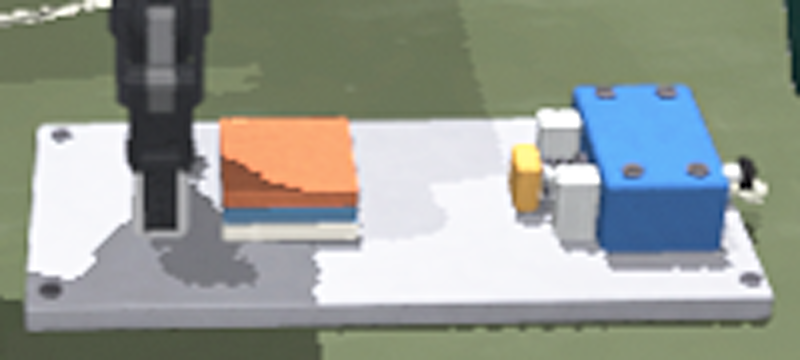

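Run:
```python
from m import *
z=readout.get_position()[2]
s=bot.move_l(W(-.088,0,z),speed=.04,force_limit=10); bot.wait(.3)
f=np.array(readout.get_ft_force());print(s,J(readout.get_position()),f@XJ,f@YJ,f[2],readout.get_t()); snap(4)
```

```text
False [-8.79135946e-02 -6.32553132e-06  1.21222535e-02] -1.1681243078735057 -0.48063485894500657 -0.14229498869846094 24.475
```

View pics/side4z.png

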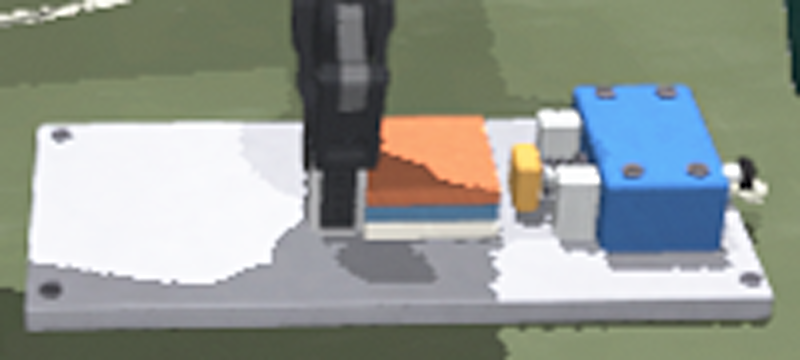

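View pics/top4z.png

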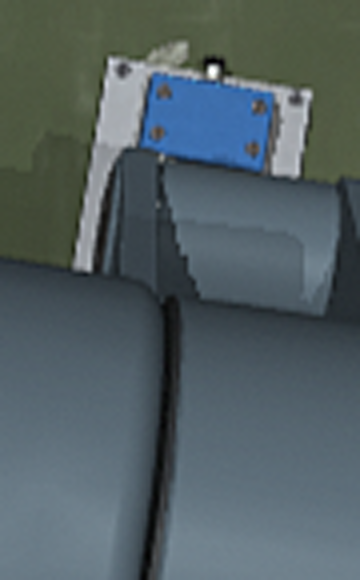

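The side view shows the stack still flush and square, right edge at crop x≈497, just short of the nose at 512. Now I press it home.

Run:
```python
from m import *
z=.0121
s=bot.move_l(W(-.055,0,z),speed=.02,force_limit=13)
for i in range(3):
    bot.wait(.3)
    f=np.array(readout.get_ft_force());print(s,J(readout.get_position()),f@XJ,f@YJ,f[2],readout.get_torque(),readout.get_t())
snap(5)
```

```text
True [-8.11770294e-02  5.15886248e-05  1.11873248e-02] 0.1829495311557524 -0.04633215253234597 -0.10639172964517479 [ 0.0223013  -0.07594773  0.03084512] 25.6917
True [-8.17329206e-02  6.67636218e-05  1.11971166e-02] 0.633716482360049 -0.022229053716652444 0.4575106437583196 [ 0.02398673 -0.05552578 -0.02183722] 25.9917
True [-8.17435884e-02  5.64796330e-05  1.12242108e-02] 1.2936914383785263 0.28761346822297545 -0.09914294509213128 [ 0.02495599 -0.05944774 -0.02306417] 26.2917
```

View pics/side5z.png

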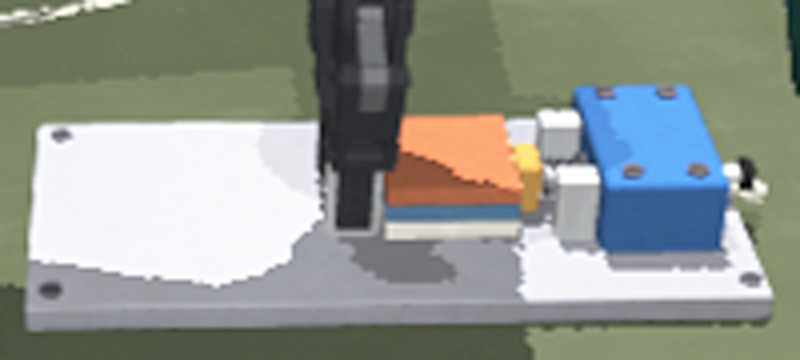

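The force limit tripped on plunger contact, and the stack is still flush at the nose (crop x≈519). I'll continue more slowly in short steps.

Run:
```python
from m import *
for x in (-.078,-.075,-.072,-.069,-.067):
    s=bot.move_l(W(x,0,.0123),speed=.008,force_limit=18); bot.wait(.25)
    f=np.array(readout.get_ft_force());print(x,s,np.round(J(readout.get_position()),4),np.round([f@XJ,f@YJ,f[2]],1),round(readout.get_t(),1))
    if -(f@XJ)>11 or s: break
snap(6)
```

```text
-0.078 False [-0.0786  0.      0.0121] [-2.4 -0.6  0.1] 27.3
-0.075 False [-0.075   0.      0.0123] [-4.3  0.7 -0.1] 28.1
-0.072 False [-0.073  -0.      0.0123] [-6.  -0.8  1. ] 28.8
-0.069 False [-0.0706  0.      0.0122] [-6.5  0.4  1.1] 29.6
-0.067 False [-0.0688  0.      0.0121] [-7.1  0.2  0. ] 30.3
```

View pics/side6z.png

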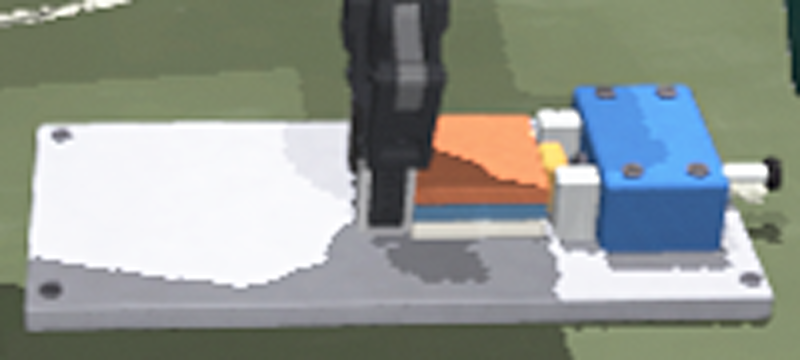

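The side view shows the stack edge at crop x≈548 and the near stop at about 556, so roughly 2–3 mm remain. The tiles are flush.

Run:
```python
from m import *
for x in (-.0655,-.064,-.063,-.062,-.061,-.060,-.059,-.058,-.057,-.056):
    s=bot.move_l(W(x,0,.0123),speed=.006,force_limit=18); bot.wait(.3)
    F=[]
    for _ in range(5): F.append(readout.get_ft_force()); bot.wait(.02)
    f=np.mean(F,0);print(x,s,np.round(J(readout.get_position()),4),np.round([f@XJ,f@YJ,f[2]],1),round(readout.get_t(),1))
    if -(f@XJ)>14 or s: break
snap(7)
```

```text
-0.0655 False [-0.0677  0.      0.0121] [-7.3  0.1  1. ] 31.1
-0.064 False [-0.0664  0.      0.012 ] [-7.4 -0.2  1.1] 31.9
-0.063 False [-0.0657  0.      0.0119] [-7.9 -0.3  0.9] 32.6
-0.062 False [-0.0658  0.      0.0118] [-8.9 -0.6  2.1] 33.3
-0.061 False [-0.0658  0.      0.0118] [-10.4  -0.3   2.9] 34.0
-0.06 False [-0.0658  0.      0.0118] [-12.   -0.4   5.1] 34.7
-0.059 False [-0.0659  0.      0.0118] [-13.5  -0.2   6.4] 35.4
-0.058 False [-0.0658  0.      0.0119] [-14.7  -0.6   7.5] 36.1
```

View pics/side7z.png

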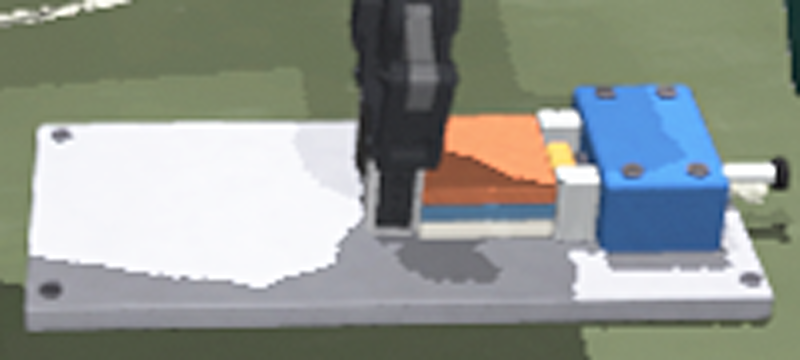

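The travel stalled at x = −65.8 mm while the force climbed from 7.9 to 14.7 N, so the stack is on the stops. Before handing in I check steadiness, squareness and flushness.

Run:
```python
from m import *
bot.wait(.5)
f=np.array(readout.get_ft_force());print(np.round([f@XJ,f@YJ,f[2]],1),J(readout.get_position()),readout.get_finger_gap(),readout.get_t())
c=dict(np.load("pics/side7.npz"));P=cloud(c);hsv=cv2.cvtColor(c["pixels"],cv2.COLOR_BGR2HSV)
# front edge of red on z=.036 : per row rightmost red px
red=(hsv[...,0]<14)&(hsv[...,1]>110)&(abs(P[...,2]-.036)<.003)
red[:, :310]=0; red[:250]=0;red[300:]=0;red[:,360:]=0
E=[(np.where(r)[0].max()+.5,v) for v,r in enumerate(red) if r.sum()>5]
w=onplane(c,E,.036);j=np.array([J(p) for p in w])
print(np.round(j[:,:2]*1000,1).tolist())
k=np.polyfit(j[:,1],j[:,0],1);print("front-edge yaw deg",np.degrees(np.arctan(k[0])))
# side-face vertical columns: plot nearest crop
cv2.imwrite("pics/z7b.png",cv2.resize(c["pixels"][250:290,295:365],None,fx=11,fy=11,interpolation=cv2.INTER_NEAREST))
```

```text
[-14.9  -1.3   8.5] [-6.58979488e-02  2.88054160e-05  1.18139130e-02] 0.42392179264383567 36.7333
[[-0.9, 25.0], [-1.4, 21.9], [-0.2, 18.8], [-0.7, 15.7], [-1.2, 12.7], [-1.7, 9.7], [-0.6, 6.7], [-1.1, 3.7], [-1.6, 0.7], [-2.0, -2.2], [-0.9, -5.2], [-1.4, -8.1], [-1.9, -11.0], [-0.7, -13.9], [0.4, -16.8], [-0.1, -19.6], [-0.6, -22.5], [-1.1, -25.3], [-1.5, -28.1], [-3.6, -30.8]]
front-edge yaw deg 0.5019570805183509
```

View pics/z7b.png

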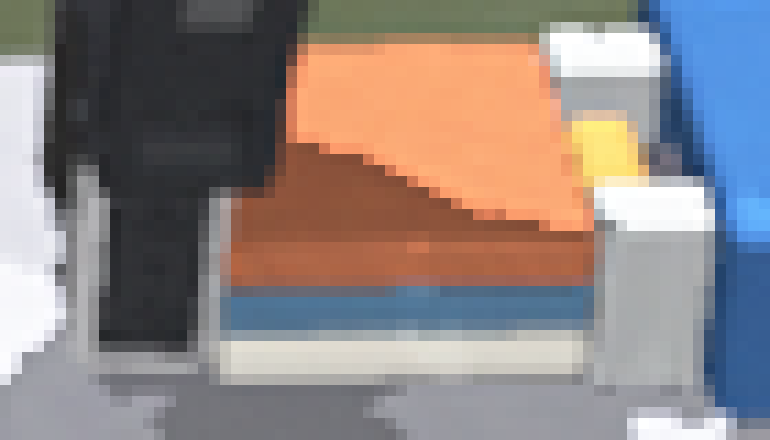

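Run:
```python
from m import *
for tag in("2","4","7"):
    c=dict(np.load(f"pics/side{tag}.npz"));im=c["pixels"].astype(float)
    xc={"2":-.107,"4":-.049,"7":-.0275}[tag]
    for nm,z,ch in(("white",.016,0),("blue",.024,0),("red",.032,2)):
        a=px(c,W(xc-.027,-.027,z));b=px(c,W(xc+.027,-.027,z))
        out=[]
        for e in(a,b):
            us=np.arange(e[0]-6,e[0]+6,.25);vs=e[1]+(us-e[0])*(b[1]-a[1])/(b[0]-a[0])
            l=cv2.remap(c["pixels"],us[None].astype(np.float32),vs[None].astype(np.float32),cv2.INTER_LINEAR)[0].astype(float)
            hs=np.abs(np.gradient(cv2.GaussianBlur(l,(1,5),0),axis=0)).sum(1)
            i=hs.argmax();i0=max(i-4,0);w=hs[i0:i+5];u=(us[i0:i+5]*w).sum()/w.sum()
            out.append((u-e[0])*54/(b[0]-a[0]))
        print(tag,nm,"offset mm rear,front",np.round(out,1))
```

```text
2 white offset mm rear,front [-6.7  4.8]
2 blue offset mm rear,front [ 0.5 -0.1]
2 red offset mm rear,front [-0.6  0.6]
4 white offset mm rear,front [-0.7  1.2]
4 blue offset mm rear,front [-4.8  5.3]
4 red offset mm rear,front [-4.8  3. ]
7 white offset mm rear,front [-0.  -1.1]
7 blue offset mm rear,front [-3.6  1. ]
7 red offset mm rear,front [-3.7  0.5]
```

Run:
```python
from m import *
c=dict(np.load("pics/side7.npz"));im=c["pixels"]
for z in(.016,.024,.032):
    print(z,px(c,W(0,-.027,z)),px(c,W(-.054,-.027,z)), px(c,W(0,-.021-.006,z)))
print("stop edge bottom/top",px(c,W(0,-.027,.014)),px(c,W(0,-.027,.038)))
for v in(270,272,273,276,277,278,279,280,281,282): print(v,[tuple(map(int,p)) for p in im[v,344:353]],"| rear",[tuple(map(int,p)) for p in im[v,312:318]])
```

```text
0.016 [348.30180939 281.96958966] [314.83847091 282.41431563] [348.30180939 281.96958966]
0.024 [348.71566599 277.85327997] [315.10765064 278.28594246] [348.71566599 277.85327997]
0.032 [349.13313948 273.70099595] [315.37919088 274.12136624] [349.13313948 273.70099595]
stop edge bottom/top [348.19890488 282.99310082] [349.44864679 270.56289015]
270 [(82, 119, 207), (112, 159, 252), (111, 158, 252), (113, 164, 255), (107, 145, 236), (115, 118, 126), (141, 138, 134), (216, 214, 210), (252, 251, 249)] | rear [(49, 46, 43), (83, 80, 80), (149, 145, 143), (151, 153, 165), (74, 93, 144), (58, 82, 140)]
272 [(74, 105, 178), (75, 106, 180), (74, 105, 178), (70, 102, 177), (72, 101, 169), (125, 133, 157), (173, 170, 165), (176, 175, 172), (170, 169, 167)] | rear [(48, 45, 44), (104, 101, 100), (161, 159, 156), (140, 144, 167), (60, 90, 160), (64, 92, 159)]
273 [(70, 100, 171), (72, 101, 171), (72, 102, 172), (69, 100, 172), (69, 94, 158), (127, 131, 150), (176, 172, 168), (176, 173, 171), (172, 170, 169)] | rear [(47, 44, 42), (103, 100, 99), (147, 146, 149), (120, 130, 167), (67, 101, 176), 
[... 1150 characters left out ...]
 156), (176, 173, 172), (173, 170, 168), (172, 169, 168)] | rear [(85, 82, 82), (149, 146, 147), (163, 161, 159), (153, 145, 136), (165, 155, 142), (163, 153, 142)]
281 [(206, 216, 220), (206, 216, 220), (207, 217, 221), (195, 205, 207), (167, 172, 173), (166, 163, 162), (175, 172, 170), (172, 170, 168), (173, 170, 168)] | rear [(107, 103, 104), (158, 155, 155), (174, 176, 177), (192, 201, 203), (212, 224, 227), (211, 222, 226)]
282 [(204, 214, 216), (206, 215, 217), (206, 216, 218), (193, 201, 203), (171, 174, 175), (174, 173, 170), (174, 172, 169), (171, 170, 167), (173, 173, 169)] | rear [(138, 133, 134), (147, 145, 145), (162, 166, 167), (189, 198, 200), (209, 218, 220), (207, 216, 219)]
```

The front-edge pixels fall at about 349 for red, 348.7 for blue and 348.4 for white. Projecting a flush stack gives 349.1, 348.7 and 348.3, so the tiles agree to about 0.5 mm. The push is steady, so I'm handing in.

Run:
```python
from m import *
ticket.job_done()
f=np.array(readout.get_ft_force());print(f@XJ,J(readout.get_position()),readout.get_t())
```

```text
the job is handed in; nothing more can be done
the job is handed in; nothing more can be done
```

I squared the stack, slid it along the bed onto the two hard stops, and handed the job in at about 37 s with the arm still pressing it.

- **Squaring:** I squeezed the stack along the jig's y, then x, then y again. All three squeezes closed to 53–54 mm, and the plunger was untouched at that point. The side view showed all edges flush.
- **Sliding:** I pushed from behind with two spread fingers. The force limit tripped on first contact with the plunger and stopped the move early, so I went on in slow, short steps.
- **On the stops:** travel stalled at tool x = −65.8 mm (about −65 expected) while the force rose from 7.9 to 14.7 N. It held at 14.9 N in the last reading. About 6 N of that is the spring, so the net push on the stops is less than 9 N.
- **Flush and order:** the front edges agree with a flush stack to about 0.5 mm, with white, blue and red still in order. The red tile's front edge is about 0.5° off the jig's y axis, which is within what the camera can resolve.

- **Fingertip load:** an upward force of about 8 N at the end suggests the fingertips rest lightly on the bed, which takes some of the push through friction.
- **Not confirmed:**
  - The arm blocked the top camera during the push, so the final checks rest on the side view and the force reading.
  - An automatic edge-finding check on the side view was too noisy to use; I read the pixels directly instead.
  - I never moved the arm near the wooden block, tape or mug, but took no final picture check of them.

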